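# Fit the last divider into the leaning desk sorter

## Task

The small desk sorter held down on the bench still lacks one of its three leaning dividers: take the full-size one with the thumb notch from the kerfed stand and slide it, notch up, down the empty pair of grooves. The compartments are spaced by eye, so expect to feel for the groove mouths; the fit is snug at the bottom, so press the divider down until it is fully home on the floor board, and let go. Leave the short board standing in the stand and do not disturb the glue bottle, the tape roll or the mallet.

Things in the scene. Friction and masses are not known exactly. Their poses are not given: they have to be found in the camera images.
- sorter: Plywood desk sorter fixed to the bench by two hold-downs (65 mm high, 136 mm either side of the middle). Origin: centre of its underside; x along its length, z up. Floor board 12 mm thick, 230 mm wide. Two grooved sides along x, their level tops 97 mm above the bench, inner faces at y = -70 and +70 mm. End panels: 97 mm high at -x, 57 mm at +x. Masking tape on the outside marks the open grooves.
- seat_near (a point): Nominal place of the foot centre of a divider fully home in the first pair of grooves: x = -40, y = 0, z = 14 mm in the sorter's frame (same axes). The grooves lean 25 degrees (0.436 rad) from vertical; 'up the groove' is (-0.423, 0, 0.906) in that frame. The compartments are spaced by eye: the real grooves lie up to 9 mm either way in x from this; lean and height are true.
- seat_mid (a point): The same nominal point of the second pair, x = +20 mm; the real one up to 9 mm off. Each groove is cut 6.5 mm deep into its side (groove bottoms 153 mm apart, for a divider 150 mm wide) and is 10.6 mm wide for a divider 9 mm thick, with a square mouth in the level top of the side, 92 mm up the groove from the seat.
- seat_far (a point): The same nominal point of the third pair, x = +80 mm; the real one up to 9 mm off. The last 30 mm of every groove taper to a snug fit (8.4 mm at the seat): a divider let go there stays 3 to 9 mm short; it must be pressed along the groove with some 8 to 20 N until its foot meets the floor board, and then stays. Its top edge is then 48 mm up the slope from the groove mouths.
- fitted_a: A divider already glued into the sorter, the same as the loose one. This point is the centre of its foot (underside), 14 mm above the bench, at one of the three seats (likewise up to 9 mm off); the axes are the sorter's.
- fitted_b: The other divider already glued into the sorter. Same conventions as fitted_a.
- stand: Beech block 130 x 180 x 45 mm (x, y, z), fixed to the bench, with two saw kerfs along its y, 11.5 mm wide and 28 mm deep, at x = -36 and +36 mm; the boards stand upright in them on the kerf floor, 17 mm above the bench. Origin: centre of its underside.
- divider: Loose plywood divider, about 130 g: 9 mm thick (its x), 150 mm wide (its y), 140 mm high (its z), with a thumb notch in the middle of the top edge, 44 mm wide and 10 mm deep. It starts upright in one of the stand's kerfs, notch up. Origin: centre of its underside (the foot edge). It is alike on both faces.
- divider_top (a point): Point at the middle of the divider's top line (in the notch), 140 mm above its origin along its z.
- short_board: Loose board for another job: 9 mm thick (x), 105 mm wide (y), 100 mm high (z), no notch; stands upright in the other kerf of the stand. Origin: centre of its underside.
- glue: White plastic glue bottle with an orange cap, 54 mm across, 150 mm high, standing. Origin: centre of its underside.
- tape_roll: Roll of masking tape lying flat: 90 mm across, 25 mm high. Origin: centre of its underside.
- mallet: Joiner's wooden mallet lying on the bench, handle along its -x: head 100 x 62 x 55 mm centred 110 mm along +x from the origin, handle 200 mm long from x = -140 to +60 mm.
Things that resemble listed ones, but are neither listed nor needed, are in the scene too. Leave any orange or yellow look-alike of the short_board alone. Leave any red look-alike of the divider alone.

How it is judged:
At the end, for the whole second after the job is handed in: The notched divider stands in the pair of grooves that was empty, notch up, pressed down to within 3 mm of its seat at foot and top, square to the sorter and at rest; the short board still stands upright in the stand (((x of divider in the frame of sorter between -0.0525 and -0.0275 m and x of divider_top in the frame of sorter between -0.11367 and -0.08467 m) or (x of divider in the frame of sorter between 0.0075 and 0.0325 m and x of divider_top in the frame of sorter between -0.05367 and -0.02467 m) or (x of divider in the frame of sorter between 0.0675 and 0.0925 m and x of divider_top in the frame of sorter between 0.00633 and 0.03533 m)) and y of divider in the frame of sorter between -0.004 and 0.004 m and z of divider in the frame of sorter below 0.0169 m and z of divider_top in the frame of sorter below 0.14429 m and angle between divider's own z axis and vertical between 0.386 and 0.486 rad and angle between the y axis of divider and the y axis of sorter, either way round below 0.05 rad and linear speed of divider below 0.01 m/s and angle between short_board's own z axis and vertical below 0.2 rad); the robot touches nothing.
It fails at once if the short board is pulled out of its kerf or displaced by more than 20 mm (distance of short_board from where it was at the start of the episode above 0.02 m).
It fails at once if the glue bottle, tape roll or mallet is displaced by more than 20 mm (distance of any of glue, tape_roll, mallet from where it was at the start of the episode above 0.02 m).
It also fails if it takes over 64 s, if anything falls off the work surface, if the arm or the gripper's body presses on something with over 40 N, if the wrist force passes 120 N, or if a joint passes its speed limit or range.

## Robot

A 6-joint arm with a two-finger parallel gripper is mounted at the origin on the work surface. World frame = base frame: x ahead of the robot, y to its left, z up, the work surface at z = 0. Lengths are in m, angles in rad, forces in N, time in s.
With the tool pointing down it reaches from about 0.35 to 0.775 m from the base axis. Payload 5.5 kg.
Tool frame: the origin (TCP) lies between the finger pads; the fingertips stand 8 mm ahead of it and the grasp point (between the pads) lies 11 mm behind it; z points along the fingers, y is the line along which they close (so a half turn about z gives the same grasp; the last joint's range is limited). The gripper opens to 85 mm and grips with 20 to 120 N. Pads are 22 mm wide; open, the fingers measure 114 mm over their backs; the gripper's body (76 mm by 85 mm) begins 54 mm behind the grasp point. The pads swing forward as they close: fully open they stand 13 mm farther back than shut.
Start: joints at [1.097, 0.313, 0.046, 1.304, 0, 1.431], TCP at [0.188, 0.543, 0.239] pointing down, gripper open.
Joint ranges: [-2.76, 2.76], [-0.86, 1.69], [-1.03, 1.26], [-2.2, 2.34], [-1.47, 1.5], [-3.14, 3.14]. Speed limits (rad/s): [2.57, 2.57, 3.14, 3.14, 3.14, 3.14].

## Interface

Orientations are given as a unit quaternion [w, x, y, z].
In Python, from workcell import env gives the robot as it stands.
- The arm moves only by the tool move_arm, never from a script. Its argument "moves" is one flat list of numbers, 5 for each row, row after row: the shift along the world's x, y, z in m, then the turn about the world's z in rad, then the finger opening in m, from 0 to 0.0854. A call has 1 to 12 rows; each row is the pose to reach, as a shift and turn from the pose commanded when the call began; what a row does not reach only later rows make up. A row lasts 1/12 s, in which the tool goes at most 41.7 mm and 7.16 degrees, less where a joint would pass 70% of its speed; a pose out of reach is approached as far as the arm can. A call with a gripper value outside its range is refused whole. The fingers move at their own pace and stop on an object; "newtons" is the grip in N (left out, the last holds). Time passes only in rows, so rows that repeat a pose let the fingers close. It gives the time, the measured TCP pose, the force, the opening and the grip force at its end, in the units of the state.
- env.get_state(): the state, without advancing time (a new reading comes with each control period).
- env.read_camera(name): name is "scene" or "top" or "wrist"; returns a dict with "pixels" (400x640x3 uint8, red, green, blue), "camera_matrix" (3x3 intrinsics, pixels), "rvec" (rotation vector, rad) and "tvec" (3), from world to camera coordinates, as OpenCV has them. Camera axes: x right, y down, z forward; pixel columns grow to the right and rows downward; lengths in m; the calibration is good to about 2 mm. The wrist camera is an equidistant fisheye: a pixel r from the principal point sees the ray r / f radians off the axis. A picture is of the moment at which its call begins. There is no depth.
- env.hand_in(): hands the job in; it is judged then, once.
The state is a dict: "clock": time; "joint_pos": joint angles; "qvel": joint speeds; "tau": joint torques, N m; "tcp_pos": TCP position; "orientation": TCP orientation; "wrist_force": force on the tool from outside, world axes, zero at the start; "ft_torque": the same for the moment, N m; "finger_gap": finger opening in m; "grip_force": force on a finger pad.
Only numpy, scipy, OpenCV 4.12 (cv2) and the standard library are available. Lean on these libraries where they do the work, as an engineer would, in place of code of your own. Each camera call takes 0.05 s, during which the arm holds its last target. There are 200 camera calls.

## Working session

There is one attempt and no reset: what is moved stays moved. The work goes in short steps, Python scripts to look and compute and a tool call to move; the robot and the scene stay as the last step left them, time stands still between calls to the robot, and variables do not carry over. Pictures are saved under pics/ and viewed, at most 10 in all, crops included, and the job is handed in when it is done.

Besides the shell and the picture viewer there is one more tool, called after ">>>" as name(argument=value, ...), one argument or row to a line, values as JSON. move_arm: Moves the arm, as the interface text tells. Its arguments: {"type":"object","properties":{"moves":{"type":"array"},"newtons":{"type":"number"}},"required":["moves"]}

```bash
mkdir -p pics; ls
python3 - <<'E'
from workcell import env
import cv2,numpy as np
s=env.get_state();print(s)
for n in ["scene","top"]:
    c=env.read_camera(n);cv2.imwrite(f"pics/{n}0.png",c["pixels"][:,:,::-1])
    R=cv2.Rodrigues(np.array(c["rvec"]))[0];print(n,c["camera_matrix"],-R.T@np.array(c["tvec"]).ravel())
    np.savez(f"{n}0.npz",**c)
E
```

```text
pics
{'clock': 0.0, 'joint_pos': array([ 1.09738639e+00,  3.14003419e-01,  4.49831020e-02,  1.30358867e+00,
       -1.84458182e-05,  1.43121341e+00]), 'qvel': array([-4.68004678e-04,  2.08567287e-04,  7.27390171e-04, -4.62356322e-04,
       -6.78613835e-05,  6.19484334e-05]), 'tau': array([ 8.26597193e-05, -4.80629396e+01,  2.98531812e+01,  1.91420614e-02,
       -1.43661196e-04,  1.83598246e-05]), 'tcp_pos': array([0.18818432, 0.54281477, 0.23840882]), 'orientation': array([-2.64665090e-04,  1.66139471e-01,  9.86101848e-01, -8.66874935e-04]), 'wrist_force': array([ 0.06115198, -0.03712156, -0.75018159]), 'ft_torque': array([ 0.01132941,  0.02215227, -0.00402504]), 'grip_force': 0.0, 'finger_gap': 0.08514198902827877}
scene [[403.96673635   0.         324.05222813]
 [  0.         403.96673635 206.94577328]
 [  0.           0.           1.        ]] [ 0.99811942 -0.32686308  1.01707692]
top [[459.11517645   0.         327.9602468 ]
 [  0.         459.11517645 193.50247631]
 [  0.           0.           1.        ]] [0.28121051 0.03570312 1.47914427]
```

View pics/scene0.png

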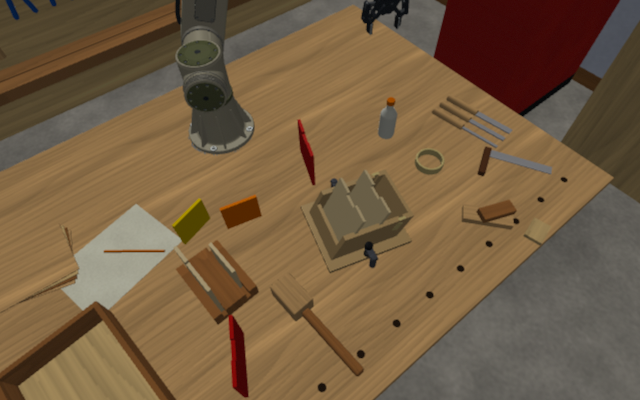

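View pics/top0.png

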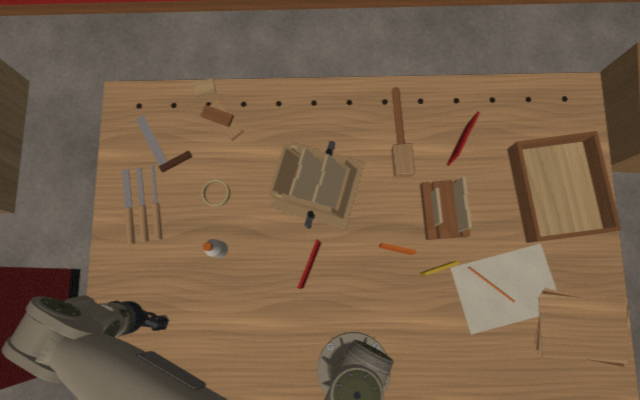

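The scene view shows the stand near (215,280) and the sorter near (357,215). The top view shows the stand near (446,209), with the long board in the right kerf (~462,205), and the sorter near (318,185). Next I'll enlarge crops of both.

Run:
```python
import cv2,numpy as np
t=cv2.imread("pics/top0.png");s=cv2.imread("pics/scene0.png")
z=lambda im,x,y,w,h:cv2.resize(im[y:y+h,x:x+w],(400,300),interpolation=cv2.INTER_CUBIC)
o=np.vstack([np.hstack([z(t,258,130,120,90) if 0 else z(t,260,137,120,90),z(t,400,165,100,75)]),np.hstack([z(s,295,165,128,96),z(s,165,230,100,75+18) if 0 else z(s,160,235,112,84)])])
cv2.imwrite("pics/crop1.png",o)
```

```text
(no output)
```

View pics/crop1.png

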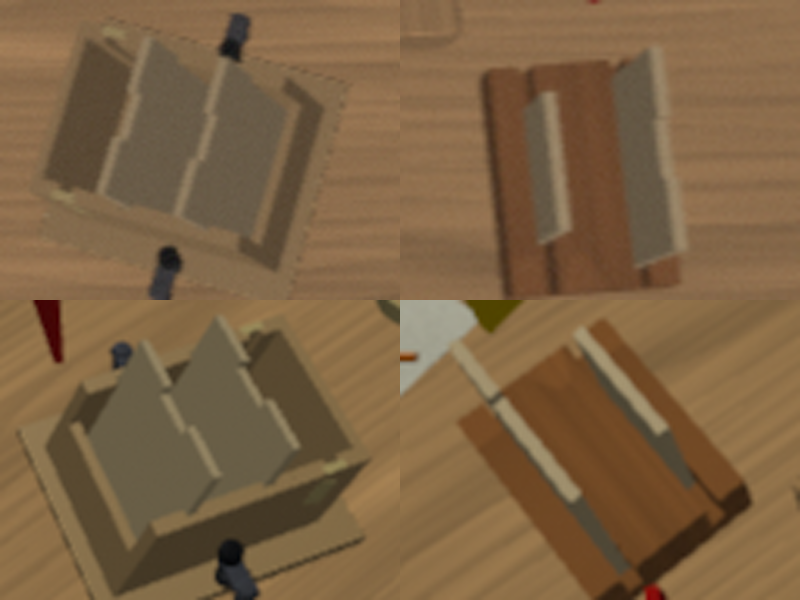

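The crops show the two fitted dividers leaning left in the top view, which is sorter -x. The tape marks are at the left end, so the empty pair is seat_near. The notched divider is in the right-hand kerf and the short board in the left. Next I need rough positions, and then a look with the wrist camera.

```bash
cat > h.py <<'E'
import numpy as np,cv2
def load(n): return dict(np.load(n))
def rays(c,uv,fish=False):
    K=c["camera_matrix"];R=cv2.Rodrigues(np.array(c["rvec"],float))[0];C=-R.T@np.array(c["tvec"],float).ravel()
    p=(np.atleast_2d(np.array(uv,float))-K[:2,2])/[K[0,0],K[1,1]]
    if fish:
        r=np.linalg.norm(p,axis=1)+1e-12;d=np.c_[p*(np.sin(r)/r)[:,None],np.cos(r)]
    else: d=np.c_[p,np.ones(len(p))]
    return C,d@R
def onz(c,uv,z,fish=False):
    C,d=rays(c,uv,fish);return C+d*((z-C[2])/d[:,2])[:,None]
def proj(c,P,fish=False):
    K=c["camera_matrix"];R=cv2.Rodrigues(np.array(c["rvec"],float))[0];q=np.atleast_2d(P)@R.T+np.array(c["tvec"],float).ravel()
    if fish:
        rh=np.linalg.norm(q[:,:2],axis=1);th=np.arctan2(rh,q[:,2]);a=q[:,:2]*(th/rh)[:,None]
    else: a=q[:,:2]/q[:,2:]
    return a*[K[0,0],K[1,1]]+K[:2,2]
E
python3 - <<'E'
from h import *
c=load("top0.npz")
# crop->full : sorter crop scale 120/400 off(260,137); stand crop 100/400 off (400,165)
S=lambda p:(np.array(p)*0.3+[260,137]); T=lambda p:np.array(p)*0.25+[400,165]
print("sorter baseboard corners",onz(c,[S((350,80)),S((290,293))],.012).round(4).tolist())
print("side tops corners",onz(c,[S((88,25)),S((38,187)),S((325,105))],.097).round(4).tolist())
print("tape",onz(c,[S((115,32)),S((62,196))],.097).round(4).tolist())
print("stand corners",onz(c,[T((487,70)-np.array([400,0])),T((107,295)),T((282,283)),T((210,62))],.045).round(4).tolist())
print("div top",onz(c,[T((257,50)),T((283,250)),T((267,148))],.155).round(4).tolist())
print("short top",onz(c,[T((152,92)),T((168,232))],.117).round(4).tolist())
print("glue",onz(c,[(214,247)],.1))
E
```

```text
sorter baseboard corners [[0.6513, -0.0486, 0.012], [0.4414, 0.0133, 0.012]]
side tops corners [[0.6862, 0.2005, 0.097], [0.5323, 0.2452, 0.097], [0.6063, -0.0202, 0.097]]
tape [[0.679, 0.175, 0.097], [0.5236, 0.2229, 0.097]]
stand corners [[0.5704, -0.2249, 0.045], [0.3923, -0.2327, 0.045], [0.4004, -0.3679, 0.045], [0.5757, -0.322, 0.045]]
div top [[0.5617, -0.3292, 0.155], [0.4149, -0.3391, 0.155], [0.4891, -0.3321, 0.155]]
short top [[0.5385, -0.2596, 0.117], [0.4329, -0.2662, 0.117]]
glue [[0.36878827 0.41564681 0.1       ]]
```

>>> move_arm(
  moves=[0.02,-0.02,0.04,0,0.085,0.37,-0.37,0.08,0,0.085,0.37,-0.37,0.08,0,0.085,0.37,-0.37,0.08,0,0.085,0.37,-0.37,0.08,0,0.085,0.37,-0.37,0.08,0,0.085,0.37,-0.37,0.08,0,0.085,0.37,-0.37,0.08,0,0.085,0.37,-0.37,0.08,0,0.085,0.37,-0.37,0.08,0,0.085,0.37,-0.37,0.08,0,0.085,0.37,-0.37,0.08,0,0.085],
)

```text
clock: 1.1
tcp_pos: [0.5291, 0.2017, 0.3152]
orientation: [-0.0, 0.166, 0.986, -0.0]
wrist_force: [1.1, 0.1, 0.8]
finger_gap: 0.085
grip_force: 0.0
```

>>> move_arm(
  moves=[0,0,0,0,0.085,0,0,0,0,0.085,0,0,0,0,0.085,0,0,0,0,0.085],
)

```text
clock: 1.43
tcp_pos: [0.5272, 0.2043, 0.3151]
orientation: [-0.001, 0.166, 0.986, -0.0]
wrist_force: [-0.7, 1.0, -0.6]
finger_gap: 0.085
grip_force: 0.0
```

Run:
```python
from workcell import env
from h import *
c=env.read_camera("wrist");cv2.imwrite("pics/w1.png",c["pixels"][:,:,::-1]);np.savez("w1.npz",**c)
s=env.get_state();print(s["tcp_pos"],s["orientation"],s["clock"],c["camera_matrix"],rays(c,[[320,200]],True))
```

```text
[0.5270763  0.20459099 0.31526292] [-3.46684807e-04  1.65205464e-01  9.86259111e-01  1.02855713e-08] 1.4833 [[309.70691629   0.         319.11551556]
 [  0.         309.70691629 196.82756819]
 [  0.           0.           1.        ]] (array([0.46059742, 0.2275103 , 0.44970084]), array([[ 0.27005888, -0.09018579, -0.95861083]]))
```

View pics/w1.png

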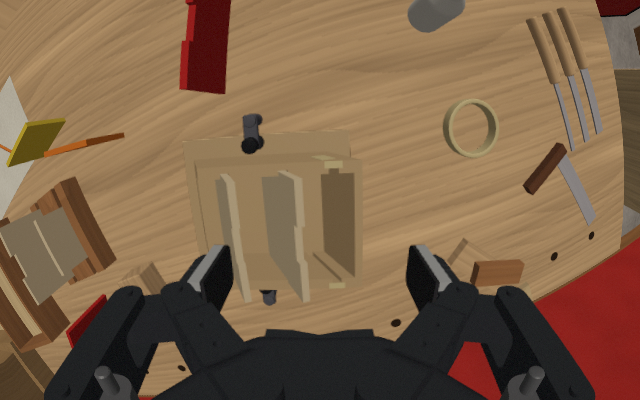

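The wrist view shows both open groove mouths beside the tape marks, at about (334,172) and (337,283). I'll zoom in on those and on the divider top.

Run:
```python
import cv2,numpy as np
t=cv2.imread("pics/w1.png")
z=lambda x,y,w,h:cv2.resize(t[y:y+h,x:x+w],(400,300),interpolation=cv2.INTER_CUBIC)
o=np.vstack([np.hstack([z(300,145,80,60),z(300,240,80,60)]),np.hstack([z(180,125,200,150),z(0,170,140,105)])])
cv2.imwrite("pics/crop2.png",o)
```

```text
(no output)
```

View pics/crop2.png

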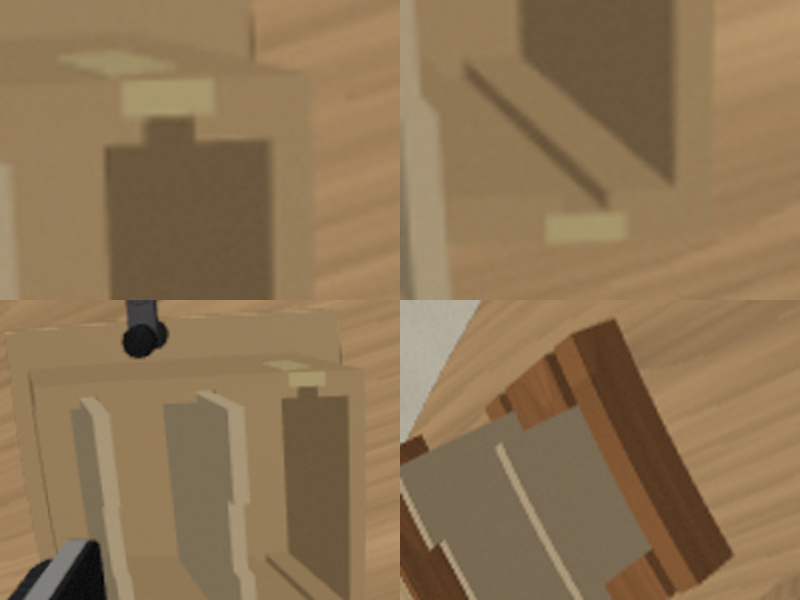

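Run:
```python
from h import *
c=load("w1.npz")
A=lambda x,y:(300+x/5,145+y/5); B=lambda x,y:(300+(x-400)/5,240+y/5)
pts=dict(mL=A(145,117),mR=A(195,117),tapeT=A(167,98),innT=A(272,141),innTl=A(107,147),mbR=B(607,205),tapeB=B(587,227),innB=B(673,185))
P={k:onz(c,[v],.097,True)[0] for k,v in pts.items()}
for k,v in P.items(): print(k,v.round(4))
d=lambda a,b:np.linalg.norm(P[a]-P[b])
print("mouth w",d('mL','mR'),"inner",d('innT','innB'),"len",d('mR','mbR'))
for a,b in(('tapeT','tapeB'),('mR','mbR'),('innT','innB')):
    v=P[b]-P[a];print(a,np.arctan2(v[1],v[0]),(P[a]+P[b])[:2]/2)
# top cam compare
```

```text
mL [0.5273 0.2166 0.097 ]
mR [0.531  0.2275 0.097 ]
tapeT [0.5247 0.2228 0.097 ]
innT [0.5422 0.2428 0.097 ]
innTl [0.5311 0.2059 0.097 ]
mbR [0.6749 0.1848 0.097 ]
tapeB [0.6798 0.1778 0.097 ]
innB [0.675  0.2031 0.097 ]
mouth w 0.011600128333316355 inner 0.13861104132062943 len 0.1501484343308721
tapeT -0.28259244850744664 [0.60223292 0.20027712]
mR -0.2883884994324573 [0.60297401 0.20618994]
innT -0.2908183057301394 [0.60858012 0.22297232]
```

The groove mouth centre is about (0.602, 0.200), with sorter y at -0.289 rad. Next stop is above the stand.

>>> move_arm(
  moves=[-0.037,-0.535,0.02,0.4,0.06,-0.037,-0.535,0.02,0.4,0.06,-0.037,-0.535,0.02,0.4,0.06,-0.037,-0.535,0.02,0.4,0.06,-0.037,-0.535,0.02,0.4,0.06,-0.037,-0.535,0.02,0.4,0.06,-0.037,-0.535,0.02,0.4,0.06,-0.037,-0.535,0.02,0.4,0.06,-0.037,-0.535,0.02,0.4,0.06,-0.037,-0.535,0.02,0.4,0.06,-0.037,-0.535,0.02,0.4,0.06,-0.037,-0.535,0.02,0.4,0.06],
)

```text
clock: 2.48
tcp_pos: [0.4943, -0.2843, 0.3342]
orientation: [0.0, -0.034, 0.999, -0.0]
wrist_force: [1.2, -0.0, -0.8]
finger_gap: 0.0598
grip_force: 0.0
```

Run:
```python
from workcell import env
from h import *
env.read_camera("wrist");c=env.read_camera("wrist");np.savez("w2.npz",**c)
t=c["pixels"][:,:,::-1]
s=env.get_state();print(s["tcp_pos"],s["orientation"],s["clock"])
p=proj(c,[[.4891,-.3321,.155],[.4857,-.263,.117]],True);print(p)
cv2.imwrite("pics/w2.png",cv2.resize(t[100:325,170:470],(800,600),interpolation=cv2.INTER_CUBIC))
```

```text
[ 0.49413877 -0.28829084  0.33282174] [-1.99785752e-04 -3.09557792e-02  9.99520473e-01 -7.23521553e-04] 2.5833
[[280.99438712 172.23469385]
 [345.10098309 166.59576309]]
```

View pics/w2.png

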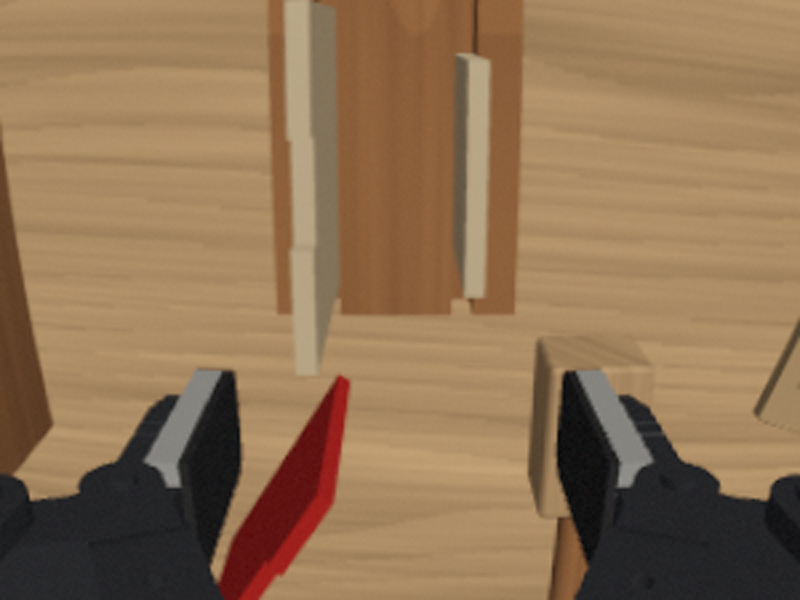

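The wrist view shows the notched divider at left in the crop. Its near top corner is at (307,372) and the notch runs from y=137 to y=247. The short board is at right, around x=475.

Run:
```python
from h import *
from workcell import env
c=load("w2.npz")
A=lambda x,y:(170+x*.375,100+y*.375)
for k,v,z in(("end",A(307,373),.157),("n2",A(303,247),.157),("n1",A(300,137),.157),("up",A(297,20),.157),("nb",A(303,192),.147),("short0",A(476,296),.117),("short1",A(474,58),.117)):
    print(k,onz(c,[v],z,True)[0].round(4))
g=c["pixels"][:,:,::-1]
s=env.get_state();q=s["orientation"];print(s["tcp_pos"],2*np.arctan2(q[2],q[1])-np.pi/2)
```

```text
end [ 0.5639 -0.3252  0.157 ]
n2 [ 0.5102 -0.3284  0.157 ]
n1 [ 0.467  -0.3312  0.157 ]
up [ 0.4226 -0.3345  0.157 ]
nb [ 0.4904 -0.3302  0.147 ]
short0 [ 0.5391 -0.2543  0.117 ]
short1 [ 0.434 -0.264  0.117]
[ 0.49413877 -0.28829084  0.33282174] 1.632717794716915
```

>>> move_arm(
  moves=[-0.005,-0.042,0,-0.003,0.06,-0.005,-0.042,0,-0.003,0.06,-0.005,-0.042,0,-0.003,0.06,-0.005,-0.042,-0.1,-0.003,0.06,-0.005,-0.042,-0.1,-0.003,0.06,-0.005,-0.042,-0.1,-0.003,0.06],
)

```text
clock: 3.08
tcp_pos: [0.4881, -0.3221, 0.2287]
orientation: [-0.002, -0.033, 0.999, 0.002]
wrist_force: [-1.2, 0.5, -1.3]
finger_gap: 0.06
grip_force: 0.0
```

Run:
```python
from h import *
from workcell import env
env.read_camera("wrist");s=env.get_state();q=s["orientation"];print(s["tcp_pos"],2*np.arctan2(q[2],q[1])-np.pi/2)
```

```text
[ 0.48735214 -0.32137595  0.22682928] 1.636726271498044
```

>>> move_arm(
  moves=[0.002,-0.0085,0,0,0.06,0.002,-0.0085,-0.06,0,0.06,0.002,-0.0085,-0.104,0,0.06,0.002,-0.0085,-0.104,0,0.06,0.002,-0.0085,-0.104,0,0.06,0.002,-0.0085,-0.104,0,0.06],
  newtons=30,
)

```text
clock: 3.63
tcp_pos: [0.4924, -0.3346, 0.1311]
orientation: [0.0, -0.032, 0.999, -0.0]
wrist_force: [0.8, -0.3, 0.6]
finger_gap: 0.0603
grip_force: 0.0
```

>>> move_arm(
  moves=[0,0,0,0,0.004,0,0,0,0,0.004,0,0,0,0,0.004,0,0,0,0,0.004,0,0,0,0,0.004,0,0,0,0,0.004,0,0,0,0,0.004,0,0,0,0,0.004],
  newtons=30,
)

```text
clock: 4.3
tcp_pos: [0.4923, -0.3342, 0.1314]
orientation: [0.001, -0.032, 0.999, 0.0]
wrist_force: [0.1, 2.7, 7.2]
finger_gap: 0.0085
grip_force: 29.3
```

>>> move_arm(
  moves=[0,0,0.02,0,0.004,0,0,0.05,0,0.004,0,0,0.08,0,0.004,0,0,0.12,0,0.004,0,0,0.15,0,0.004,0,0,0.15,0,0.004,0,0,0.15,0,0.004,0,0,0.15,0,0.004],
  newtons=45,
)

```text
clock: 4.97
tcp_pos: [0.4912, -0.3345, 0.2791]
orientation: [-0.0, -0.032, 1.0, 0.0]
wrist_force: [-0.5, 0.1, -2.4]
finger_gap: 0.0082
grip_force: 46.8
```

Run:
```python
from workcell import env
from h import *
L=[]
for i in range(4):
    c=env.read_camera("wrist");s=env.get_state();q=s["orientation"];L.append([*s["tcp_pos"],2*np.arctan2(q[2],q[1])-np.pi/2])
print(np.round(L,4),s["clock"]);np.savez("w3.npz",**c,tcp=s["tcp_pos"],q=q)
cv2.imwrite("pics/w3.png",c["pixels"][:,:,::-1])
```

```text
[[ 0.4909 -0.3342  0.2782  1.6339]
 [ 0.4908 -0.3341  0.2778  1.6339]
 [ 0.4907 -0.3341  0.2777  1.6339]
 [ 0.4908 -0.3341  0.2778  1.634 ]] 5.1667
```

View pics/w3.png

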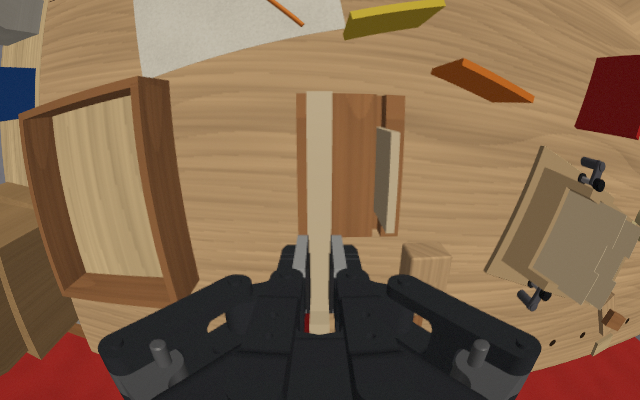

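The divider is gripped squarely. Its far top corners are around (307–332, 92), and the short board is untouched.

Run:
```python
from h import *
c=load("w3.npz");t=c["tcp"]
th=1.634;ty=np.array([np.cos(th),np.sin(th)]);tx=np.array([ty[1],-ty[0]])
for z in (.2978,.3034,.308):
    for uv in ((306.5,92),(332,92),(308,200),(330,200)):
        P=onz(c,[uv],z,True)[0];d=P[:2]-t[:2];print(z,uv,"along",(d@tx).round(4),"across",(d@ty).round(4))
```

```text
0.2978 (306.5, 92) along -0.0773 across -0.0042
0.2978 (332, 92) along -0.0773 across 0.0051
0.2978 (308, 200) along -0.0364 across -0.0038
0.2978 (330, 200) along -0.0364 across 0.0047
0.3034 (306.5, 92) along -0.077 across -0.004
0.3034 (332, 92) along -0.077 across 0.0049
0.3034 (308, 200) along -0.0381 across -0.0036
0.3034 (330, 200) along -0.0381 across 0.0045
0.308 (306.5, 92) along -0.0767 across -0.0038
0.308 (332, 92) along -0.0767 across 0.0047
0.308 (308, 200) along -0.0394 across -0.0035
0.308 (330, 200) along -0.0394 across 0.0043
```

>>> move_arm(
  moves=[0.0,0.03,0.03,0,0.004,0.06,0.28,0.045,-0.2,0.004,0.06,0.28,0.045,-0.2,0.004,0.06,0.28,0.045,-0.2,0.004,0.06,0.28,0.045,-0.2,0.004,0.06,0.28,0.045,-0.2,0.004,0.06,0.28,0.045,-0.2,0.004,0.113,0.533,0.04,-0.352,0.004,0.113,0.533,0.04,-0.352,0.004,0.113,0.533,0.04,-0.352,0.004,0.113,0.533,0.04,-0.352,0.004,0.113,0.533,0.04,-0.352,0.004],
)

```text
clock: 6.17
tcp_pos: [0.591, 0.138, 0.3196]
orientation: [-0.001, 0.144, 0.99, -0.0]
wrist_force: [1.4, -0.4, -1.1]
finger_gap: 0.0081
grip_force: 46.7
```

```bash
cat > st.py <<'E'
from h import *
from workcell import env
for i in range(4): env.read_camera("wrist")
s=env.get_state();q=s["orientation"];t=s["tcp_pos"]
d=t[:2]-[.6036,.1997]
print(s["clock"].__round__(2),t.round(4),"yaw",round(2*np.arctan2(q[2],q[1])-np.pi/2,4),"F",s["wrist_force"].round(1),"gap",round(s["finger_gap"],4),"grip",round(s["grip_force"],1))
print("sorter dx,dy of divider vs mouth (mm)",(d@[-.285,-.9585]*1e3).round(1),(d@[.9585,-.285]*1e3).round(1),"foot z",(t[2]-.1144).round(4))
E
python3 st.py
```

```text
6.37 [0.5909 0.1373 0.3192] yaw 1.2851 F [-0.8 -0.3 -1.6] gap 0.0077 grip 46.8
sorter dx,dy of divider vs mouth (mm) 63.4 5.6 foot z 0.2048
```

>>> move_arm(
  moves=[0.0126,0.062,0,-0.003,0.004,0.0126,0.062,0,-0.003,0.004,0.0126,0.062,0,-0.003,0.004,0.0126,0.062,-0.04,-0.003,0.004,0.0126,0.062,-0.08,-0.003,0.004,0.0126,0.062,-0.09,-0.003,0.004,0.0126,0.062,-0.09,-0.003,0.004],
)

```text
clock: 6.95
tcp_pos: [0.6012, 0.1956, 0.2265]
orientation: [-0.004, 0.146, 0.989, -0.002]
wrist_force: [0.1, -0.6, -1.2]
finger_gap: 0.0078
grip_force: 46.7
```

```bash
python3 st.py
python3 - <<'E'
from workcell import env
import cv2,numpy as np
w=env.read_camera("wrist")["pixels"][:,:,::-1];s=env.get_state()
c=env.read_camera("scene")["pixels"][:,:,::-1];t=env.read_camera("top")["pixels"][:,:,::-1]
z=lambda t,x,y,w,h:cv2.resize(t[y:y+h,x:x+w],(400,300),interpolation=cv2.INTER_CUBIC)
cv2.imwrite("pics/w4.png",np.vstack([np.hstack([z(w,0,0,640,400),z(w,220,60,160,120)]),np.hstack([z(c,285,140,160,120),z(t,250,125,120,90)])]))
E
```

```text
7.15 [0.6057 0.1975 0.2339] yaw 1.278 F [-1.1 -0.6 -1.2] gap 0.0081 grip 46.7
sorter dx,dy of divider vs mouth (mm) 1.5 2.6 foot z 0.1195
```

View pics/w4.png

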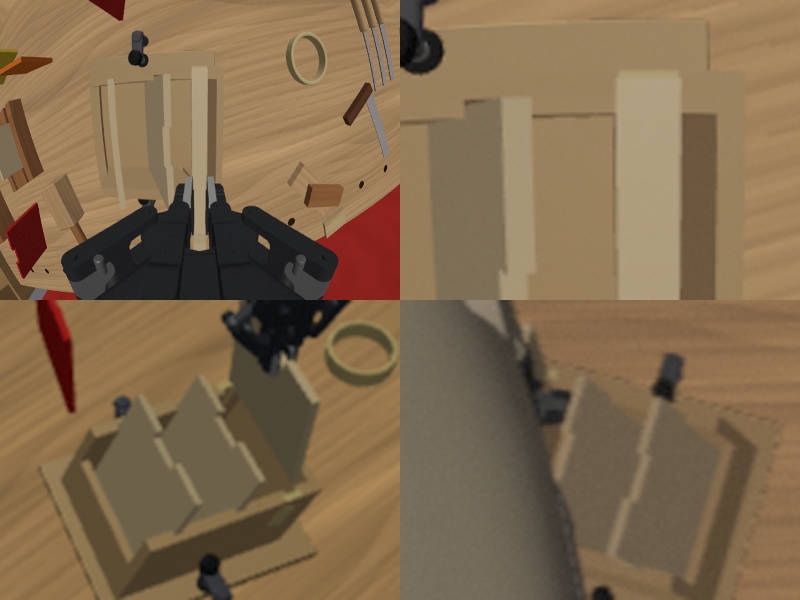

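The divider now hangs over the taped mouth in all views. I'll make a fine correction and lower it near contact.

>>> move_arm(
  moves=[-0.0022,0.0017,-0.005,0.003,0.004,-0.0022,0.0017,-0.01,0.003,0.004,-0.0022,0.0017,-0.017,0.003,0.004,-0.0022,0.0017,-0.017,0.003,0.004],
)

```text
clock: 7.63
tcp_pos: [0.6008, 0.1996, 0.2116]
orientation: [-0.001, 0.144, 0.99, -0.0]
wrist_force: [-0.2, -0.1, -1.4]
finger_gap: 0.008
grip_force: 46.6
```

```bash
python3 st.py
```

```text
7.83 [0.6017 0.1997 0.2135] yaw 1.282 F [ 0.2  0.5 -0.2] gap 0.0079 grip 46.6
sorter dx,dy of divider vs mouth (mm) 0.6 -1.8 foot z 0.0991
```

>>> move_arm(
  moves=[0.0015,-0.0005,0,0,0.004,0.0015,-0.0005,0,0,0.004,0.0015,-0.0005,-0.002,0,0.004,0.0015,-0.0005,-0.003,0,0.004,0.0015,-0.0005,-0.004,0,0.004,0.0015,-0.0005,-0.004,0,0.004],
)

```text
clock: 8.33
tcp_pos: [0.6032, 0.1989, 0.2095]
orientation: [0.0, 0.144, 0.99, -0.0]
wrist_force: [0.3, -0.5, -1.3]
finger_gap: 0.0083
grip_force: 46.9
```

```bash
python3 st.py
```

```text
8.53 [0.6032 0.199  0.2096] yaw 1.2819 F [ 0.3 -1.3 -0.7] gap 0.0081 grip 46.7
sorter dx,dy of divider vs mouth (mm) 0.8 -0.2 foot z 0.0952
```

>>> move_arm(
  moves=[0,0,-0.001,0,0.004,0,0,-0.002,0,0.004,0,0,-0.003,0,0.004,0,0,-0.004,0,0.004,0,0,-0.004,0,0.004],
)

```text
clock: 8.95
tcp_pos: [0.6033, 0.1986, 0.206]
orientation: [0.0, 0.144, 0.99, -0.001]
wrist_force: [-1.2, -5.0, 4.6]
finger_gap: 0.0082
grip_force: 47.4
```

```bash
python3 st.py
```

```text
9.15 [0.6034 0.1987 0.206 ] yaw 1.2817 F [-0.1 -4.6  5.8] gap 0.0082 grip 47.6
sorter dx,dy of divider vs mouth (mm) 1.0 0.1 foot z 0.0916
```

The foot is about 5 mm into the groove, touching the -x wall as expected. I'll open the fingers into a loose cage and tilt the divider towards -x so it follows the groove.

>>> move_arm(
  moves=[0.0015,0.005,0,0,0.03,0.003,0.01,0,0,0.03,0.0045,0.015,0,0,0.03,0.006,0.02,0,0,0.03,0.0075,0.025,0,0,0.03,0.009,0.03,0,0,0.03,0.0105,0.035,0,0,0.03,0.012,0.04,0,0,0.03,0.012,0.04,0,0,0.03],
)

```text
clock: 9.9
tcp_pos: [0.6155, 0.2403, 0.2055]
orientation: [0.0, 0.143, 0.99, 0.0]
wrist_force: [-0.6, 0.1, -0.1]
finger_gap: 0.0297
grip_force: 0.0
```

```bash
python3 st.py
python3 - <<'E'
from workcell import env
import cv2,numpy as np
w=env.read_camera("wrist")["pixels"][:,:,::-1];s=env.get_state()
c=env.read_camera("scene")["pixels"][:,:,::-1]
z=lambda t,x,y,w,h:cv2.resize(t[y:y+h,x:x+w],(400,300),interpolation=cv2.INTER_CUBIC)
cv2.imwrite("pics/w5.png",np.hstack([z(w,120,40,320,240),z(c,285,140,160,120)]))
E
```

```text
10.1 [0.6152 0.239  0.2056] yaw 1.2819 F [-0.5  0.5  0.3] gap 0.0301 grip 0.0
sorter dx,dy of divider vs mouth (mm) -41.0 -0.1 foot z 0.0912
```

View pics/w5.png

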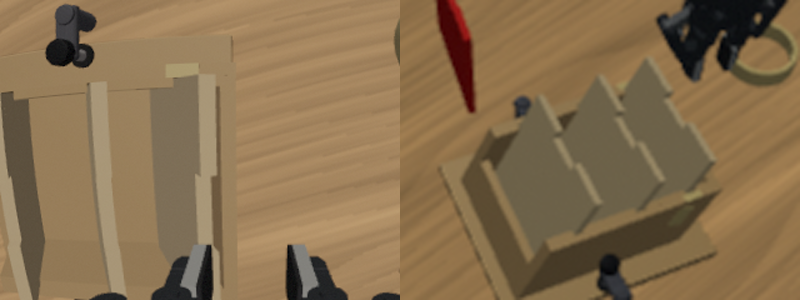

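It slid down the grooves and stands parallel with the other two, a little proud. Now I'll press it with closed fingers in the notch.

>>> move_arm(
  moves=[0,0,0.01,0,0,0,0,0.01,0,0,-0.008,-0.0205,0.01,0,0,-0.008,-0.0205,0.01,0,0,-0.008,-0.0205,0.01,0,0,-0.008,-0.0205,-0.02,0,0,-0.008,-0.0205,-0.04,0,0,-0.008,-0.0205,-0.045,0,0,-0.008,-0.0205,-0.045,0,0],
  newtons=60,
)

```text
clock: 10.95
tcp_pos: [0.6061, 0.2187, 0.1589]
orientation: [-0.002, 0.144, 0.99, -0.001]
wrist_force: [-0.3, -0.1, 0.8]
finger_gap: -0.0004
grip_force: 0.0
```

```bash
python3 st.py
```

```text
11.15 [0.6083 0.2191 0.1624] yaw 1.2822 F [-0.  -0.5 -0.4] gap 0.0002 grip 0.0
sorter dx,dy of divider vs mouth (mm) -19.9 -1.0 foot z 0.048
```

>>> move_arm(
  moves=[0,0,-0.004,0,0,0,0,-0.008,0,0,0,0,-0.01,0,0,0,-0.001,-0.012,0,0,0,-0.002,-0.014,0,0,0,-0.002,-0.014,0,0],
)

```text
clock: 11.65
tcp_pos: [0.607, 0.2164, 0.1461]
orientation: [-0.0, 0.144, 0.99, -0.0]
wrist_force: [-0.2, -0.5, 0.5]
finger_gap: -0.0005
grip_force: 0.0
```

```bash
python3 st.py
```

```text
11.85 [0.6073 0.2166 0.1468] yaw 1.2819 F [ 0.7 -0.5 -0.2] gap -0.0006 grip 0.0
sorter dx,dy of divider vs mouth (mm) -17.3 -1.2 foot z 0.0324
```

>>> move_arm(
  moves=[0,-0.0005,-0.001,0,0,0,-0.001,-0.002,0,0,0,-0.0013,-0.003,0,0,0,-0.0017,-0.004,0,0,0,-0.0017,-0.004,0,0],
)

```text
clock: 12.27
tcp_pos: [0.6076, 0.2158, 0.1435]
orientation: [0.001, 0.144, 0.99, 0.001]
wrist_force: [-0.7, 2.0, 3.7]
finger_gap: 0.0002
grip_force: 1.9
```

```bash
python3 st.py
```

```text
12.47 [0.6076 0.2156 0.1435] yaw 1.2825 F [-0.6  2.7  5.8] gap -0.0 grip 2.8
sorter dx,dy of divider vs mouth (mm) -16.4 -0.7 foot z 0.0291
```

>>> move_arm(
  moves=[0,-0.0005,-0.001,0,0,0,-0.001,-0.002,0,0,0,-0.0013,-0.003,0,0,0,-0.0013,-0.003,0,0],
)

```text
clock: 12.8
tcp_pos: [0.6085, 0.2155, 0.1421]
orientation: [0.002, 0.143, 0.99, 0.002]
wrist_force: [-1.6, 4.8, 11.1]
finger_gap: -0.0004
grip_force: 5.4
```

>>> move_arm(
  moves=[0,-0.0005,-0.001,0,0,0,-0.001,-0.002,0,0,0,-0.0013,-0.003,0,0,0,-0.0013,-0.003,0,0],
)

```text
clock: 13.13
tcp_pos: [0.6092, 0.2154, 0.1409]
orientation: [0.003, 0.143, 0.99, 0.004]
wrist_force: [-2.3, 8.4, 16.7]
finger_gap: -0.0
grip_force: 8.5
```

>>> move_arm(
  moves=[0,0,-0.001,0,0,0,-0.0003,-0.002,0,0,0,-0.0006,-0.003,0,0,0,-0.001,-0.004,0,0,0,-0.001,-0.004,0,0],
)

```text
clock: 13.55
tcp_pos: [0.6094, 0.2154, 0.1403]
orientation: [0.004, 0.143, 0.99, 0.005]
wrist_force: [-8.4, 9.1, 33.1]
finger_gap: 0.0001
grip_force: 16.4
```

>>> move_arm(
  moves=[0,0,-0.001,0,0,0,-0.0003,-0.002,0,0,0,-0.0006,-0.003,0,0,0,-0.001,-0.004,0,0,0,-0.001,-0.004,0,0],
)

```text
clock: 13.97
tcp_pos: [0.6096, 0.2153, 0.1399]
orientation: [0.005, 0.142, 0.99, 0.006]
wrist_force: [-14.5, 10.4, 49.0]
finger_gap: -0.0004
grip_force: 24.6
```

The force now climbs with almost no further motion, so the divider is home. I'll retract and check.

>>> move_arm(
  moves=[0,0,0.01,0,0,0,0,0.03,0,0,0,0,0.07,0,0,0,0,0.11,0,0,-0.04,0,0.15,0,0,-0.08,0,0.19,0,0,-0.08,0,0.19,0,0,-0.08,0,0.19,0,0,-0.08,0,0.19,0,0],
)

```text
clock: 14.72
tcp_pos: [0.5273, 0.2103, 0.3205]
orientation: [0.002, 0.144, 0.99, 0.0]
wrist_force: [1.0, -0.1, -0.8]
finger_gap: -0.0003
grip_force: 0.0
```

```bash
python3 st.py
python3 - <<'E'
from workcell import env
from h import *
w=env.read_camera("wrist");np.savez("w6.npz",**w);c=env.read_camera("scene");np.savez("s6.npz",**c)
z=lambda t,x,y,w,h:cv2.resize(t[y:y+h,x:x+w,::-1],(400,300),interpolation=cv2.INTER_CUBIC)
o=np.vstack([np.hstack([z(w["pixels"],0,0,640,400),z(c["pixels"],295,165,128,96)]),np.hstack([z(w["pixels"],180,120,200,150),z(c["pixels"],345,165,60,45)])])
cv2.imwrite("pics/w6.png",o)
E
```

```text
14.92 [0.5275 0.21   0.3166] yaw 1.2815 F [-0.2 -0.6 -0.3] gap 0.0004 grip 0.0
sorter dx,dy of divider vs mouth (mm) 11.8 -75.9 foot z 0.2022
```

View pics/w6.png

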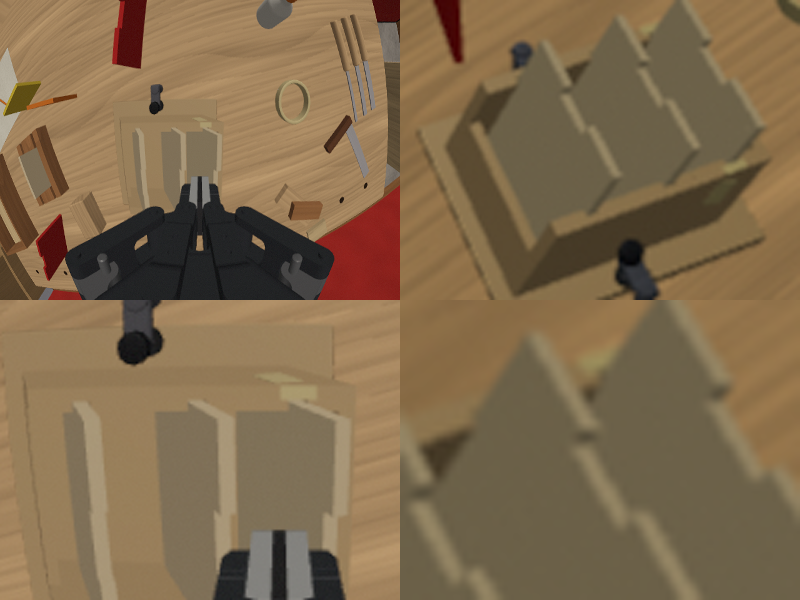

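The divider sits parallel and level with the fitted ones. I'll triangulate its notch corner against fitted_b's to confirm the height.

Run:
```python
from h import *
w=load("w6.npz");s=load("s6.npz")
W=lambda x,y:(180+x*.5,120+(y-300)*.5);S=lambda x,y:(345+(x-400)*.15,165+(y-300)*.15)
def tri(a,b):
    A,d=rays(w,[a],True);B,e=rays(s,[b]);d=d[0];e=e[0]
    k=np.linalg.lstsq(np.c_[d,-e],B-A,rcond=None)[0];p,q=A+k[0]*d,B+k[1]*e
    return ((p+q)/2).round(4),np.linalg.norm(p-q).round(4)
print("fitted",tri(W(236,500),S(597,432)));print("ours",tri(W(350,512),S(730,385)))
```

```text
fitted (array([0.5672, 0.1746, 0.1298]), np.float64(0.0017))
ours (array([0.588 , 0.2315, 0.136 ]), np.float64(0.0031))
```

```bash
python3 -c "
from workcell import env
print(env.hand_in())"
```

```text
the job is handed in; nothing more can be done
None
```

I slid the notched divider, notch up, into the empty first pair of grooves (seat_near), pressed it down until it stopped moving (49 N at the wrist), released it and handed the job in; `hand_in` returned no verdict, a final camera check put the divider's top within about 3 mm of its expected height, and a matching check on a fitted divider misread.

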